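Pry off the spring ring and take out the pulper drum

ROBOT

A 6-joint arm with a two-finger parallel gripper is mounted at the origin on the work surface. World frame = base frame: x ahead of the robot, y to its left, z up, the work surface at z = 0. Lengths are in m, angles in rad, forces in N, time in s.
With the tool pointing down it reaches from about 0.3 to 0.875 m from the base axis. Payload 6.4 kg.
Tool frame: the origin (TCP) lies midway between the tips of the shut fingers; the grasp point (between the pads) lies ctrl.grip_depth behind it (ctrl.grip_depth is the distance from the TCP to the grasp point, in m); x points along the fingers, y is the direction in which the jaws open and shut, and the axes are right-handed (so a half turn about x gives the same grasp; the last joint's range is limited). The gripper opens to 85 mm and grips with 20 to 120 N. Pads are 22 mm wide; open, the fingers measure 114 mm over their backs; the gripper's body (76 mm by 85 mm) begins 54 mm behind the grasp point. The pads swing forward as they close: fully open they stand 13 mm farther back than shut.
Start: joints at [-0.206, 0.181, 1.607, -0, 1.354, -0.206], TCP at [0.575, 0, 0.231] pointing down, gripper open.
Joint ranges: [-2.99, 2.99], [-0.89, 2.07], [0.3, 2.58], [-1.14, 4.28], [0, 2.63], [-3.12, 3.12]. Speed limits (rad/s): [2.57, 2.57, 3.01, 3.14, 3.14, 3.14].

INTERFACE

Orientations are given as a unit quaternion [w, x, y, z].
In Python, from bench import ctrl gives the robot as it stands.
- The arm moves only by the tool carry_out, never from a script. Its argument "motion" is one flat list of numbers, 7 for each row, row after row: the turn, a rotation vector about the tool's x, y, z in degrees, then the shift along the tool's x, y, z in m, then the gripper's target within -1 to 1 (shut at 1, half-way at 0, fully open at -1). A call has 1 to 10 rows; each row shifts and turns the pose as measured when the row begins, along the tool's axes as they then stand; what a row does not reach is not made up. A row lasts 1/10 s, in which the tool goes at most 50 mm and 8.59 degrees, less where a joint would pass 70% of its speed; a pose out of reach is approached as far as the arm can. A call with a gripper value outside its range is refused whole. The fingers move at their own pace and stop on an object; the grip force is fixed at half the most. Time passes only in rows, so rows that do not move let the fingers close. It gives the time, the measured TCP pose, the force and the opening at its end, in the units of the state.
- ctrl.get_obs(): the state, without advancing time (a new reading comes with each control period).
- ctrl.camera(name): name is "scene" or "side" or "wrist"; returns the picture (480x640x3 uint8, blue, green, red); there is no depth.
- ctrl.camera_params(name): a dict with "mtx" (3x3 intrinsics, pixels), "pose" (4x4, takes a point from camera to world coordinates); the wrist camera has in their place "hand_eye" (4x4, takes a point from camera to tool coordinates, whose origin is the TCP and whose axes are the tool frame's). Camera axes: x right, y down, z forward; pixel columns grow to the right and rows downward; lengths in m; the calibration is good to about 2 mm. A picture is of the moment at which its call begins: read the wrist's pose just before it. camera_params takes no time and is no camera call.
- ctrl.hand_in(): hands the job in, once; it reports no verdict.
Trained networks look in the newest picture that a camera, given by its name, has taken for a name from the list of things; names that differ only in an ending like _2 or _b are one class to them, and where a whole thing is asked for, a point or a joint stands for the part that bears it (a point fixed in the world has none). Each returns a list of dicts, best first, with "conf" (0 to 1); they miss things now and then, are a little off and sometimes report something else, mostly with a low value. They report only what shows in the picture. A call takes as long as a camera call. They do not tell look-alikes from the thing itself.
- ctrl.boxes_of(camera, thing): "point" ([x, y, z] in m, in the coordinates of the camera as it stood for that picture, good to about 4 mm: the middle of the surface that is visible of it).
- ctrl.trace(camera, thing): "pixels" (480x640 bool, what is visible of it).
- ctrl.landmark_of(camera, thing): "point" ([x, y, z] in m, in the coordinates of the camera as it stood for that picture, good to about 4 mm: a listed point, or the origin of a listed thing).
The state is a dict: "time_s": time; "q": joint angles; "dq": joint speeds; "joint_efforts": joint torques, N m; "eef_pos": TCP position; "eef_rot": TCP orientation; "wrist_force": force on the tool from outside, world axes, zero at the start; "torque": the same for the moment, N m; "opening": opening from 0.0 (shut) to 1.0 (fully open).
Only numpy, scipy, OpenCV 4.12 (cv2) and the standard library are available. Lean on these libraries where they do the work, as an engineer would, in place of code of your own. Each camera call takes 0.05 s, during which the arm holds its last target. There are 200 camera calls.

TASK

The pulping drum has to come out for washing. Take the hooked pick from its rest and use it, not the fingers, to pry the sprung retaining ring out of the spindle groove by its eye, drawing it right clear of the drum along the forked shelf, and lay the pick back on its rest. Then lift the drum up off the spindle and stand it upright and gently in the shallow steel tray, leaving the flasks and the beaker alone.

Things in the scene. Friction and masses are not known exactly. Their poses are not given: they have to be found in the camera images.
- pulper: Coffee sample pulper, fixed: white base, aluminium deck 30 mm above the bench with an 8 mm steel rim, 200 mm (x) by 150 mm. Origin on the bench under the spindle axis, z up; the deck reaches 135 mm towards -x, where the ring's eye points, and 65 mm towards +x.
- spindle (a point): Point on the axis of the upright steel spindle at mid-groove, 103 mm above the bench; axes as the pulper's. Spindle 28 mm in diameter, top 115 mm above the bench; the groove, 20 mm in root diameter, runs round it from 98 to 108 mm.
- ring: Sprung retaining ring of 7 mm steel wire, 75 mm long, level in the spindle groove just above the drum. Origin at the ring's centre, 102 mm above the bench. Open on its +x side; on its -x side a stem carries a round eye. Pulled by the eye along its -x it spreads and snaps off (8 to 15 N over the first 6 mm), then slides along the shelf after the hook; from 50 mm off the axis it is clear of the drum.
- ring_eye (a point): Centre of the ring's eye, 41 mm from the ring's centre along its -x. The eye's hole is 21 mm in diameter, vertical and clear through, its wire 5.6 mm thick; right below it is the 22 mm slot of the forked shelf, and the deck 70 mm lower. The hole's nearest edge is 4 mm outside the drum's surface.
- pick_grip (a point): Centre of the wooden handle of the hooked pick (90 g): handle 110 mm long (x), 16 mm wide (y), 22 mm high (z). From its +x end a 6 mm steel shank runs on and bends straight down 91 mm ahead of this point; the hook's tip is 46 mm below this point's height. It lies level in its rest, hook down and pointing to +x, handle centre 66 mm above the bench, and is free to grasp across y at mid-handle.
- pick_hook (a point): Centre of the rounded tip of the pick's hook (6 mm thick): 91 mm along x and 43 mm below pick_grip in the pick's frame.
- rest_seat (a point): Where the handle centre lies on the pick rest, 66 mm above the bench, x along the handle towards the hook. The rest is a fixed grey plastic stand with two notched uprights, 10 mm thick, 42 mm either side of this point along x; the notches are flared, 26 mm wide at the bottom, floor 55 mm above the bench, sides up to 74 mm.
- drum_mid (a point): Centre of the fluted aluminium drum, half-way up, on its axis (z): 52 mm in diameter, 60 mm high, 33 mm bore, 380 g, loose on the spindle. On the spindle its underside is 36 mm and its top 96 mm above the bench; the spindle's top stands 19 mm above the drum's top, so it must rise 80 mm to come off.
- tray_in (a point): Centre of the inner floor (4 mm above the bench) of the shallow fixed steel tray, 170 mm (x) by 130 mm (y) outside, walls 4 mm thick and 18 mm high.
- flask_a: Loose capped conical flask of red cherries, 104 mm wide, 190 mm high, origin under its base. Leave alone.
- flask_b: Loose capped conical flask of yellow cherries, 104 mm wide, 190 mm high, origin under its base. Leave alone.
- beaker: Loose empty glass beaker, 76 mm wide, 95 mm high, origin under its base. Leave alone.
- shelf (a point): Middle of the pulper's forked shelf, at its top, 95.5 mm above the bench and 75 mm from the spindle axis on the -x side: two flat steel bars, from 31 to 125 mm from the axis, each covering 11 to 24 mm either side of the centre line, so a 22 mm slot between them is open towards the drum; a leg under each outer end.
Things that resemble listed ones, but are neither listed nor needed, are in the scene too. What is meant by the part that bears pick_grip is not blue, and is the larger of those in its own colour. Of the things that look like the part that bears drum_mid, the larger one is meant.

How it is judged:
By the outcome, as a careful person would: the job done as asked, in the order asked, and still so for the second after the job is handed in, with the robot touching nothing.
It also fails if it takes over 58 s, if anything falls off the work surface, if the arm or the gripper's body presses on something with over 40 N, if the wrist force passes 120 N, or if a joint passes its speed limit or range.

## Working session

There is one attempt and no reset: what is moved stays moved. The work goes in short steps, Python scripts to look and compute and a tool call to move; the robot and the scene stay as the last step left them, time stands still between calls to the robot, and variables do not carry over. Pictures are saved under pics/ and viewed, about 8 in all and at most 12, crops included, and the job is handed in when it is done.

Besides the shell and the picture viewer there is one more tool, called after "Emit:" as name(argument=value, ...) on one line, values as JSON. carry_out: Moves the arm, as the interface text tells. Its arguments: {"type":"object","properties":{"motion":{"type":"array"}},"required":["motion"]}

```bash
mkdir -p pics; ls; cat > h.py <<'E'
import numpy as np, cv2
from bench import ctrl
from scipy.spatial.transform import Rotation as R
def T(cam):
    p=ctrl.camera_params(cam)
    if 'pose' in p: return np.array(p['pose'])
    o=ctrl.get_obs(); A=np.eye(4); q=o['eef_rot']
    A[:3,:3]=R.from_quat([q[1],q[2],q[3],q[0]]).as_matrix(); A[:3,3]=o['eef_pos']
    return A@np.array(p['hand_eye'])
def w(Tc,p): return (Tc@np.append(p,1))[:3]
def find(cam,thing,fn='landmark_of',n=3):
    Tc=T(cam); K=np.array(ctrl.camera_params(cam)['mtx'])
    for d in getattr(ctrl,fn)(cam,thing)[:n]:
        p=np.array(d['point']); px=K@p/p[2]
        print(cam,thing,fn[:5],round(d['conf'],2),w(Tc,p).round(4),px[:2].round())
E
python3 - <<'E'
from h import *
print(ctrl.grip_depth); o=ctrl.get_obs(); print(o)
for c in ['scene','side']:
    cv2.imwrite(f'pics/{c}0.png',ctrl.camera(c))
    for t in ['spindle','ring','ring_eye','pick_grip','pick_hook','rest_seat','drum_mid','tray_in','flask_a','beaker','shelf']: find(c,t,n=4)
E
```

```text
pics
0.0187
{'time_s': 0.0, 'q': array([-2.06274383e-01,  1.81522263e-01,  1.60801601e+00,  1.57401605e-05,
        1.35379202e+00, -2.06272367e-01]), 'dq': array([-0.00114199, -0.00198561,  0.00057933,  0.00246244, -0.00052017,
        0.0011599 ]), 'joint_efforts': array([ 3.41415571e-04, -4.44869328e+01, -3.51340663e+01, -2.51131587e-04,
        9.11703974e-03,  3.43231875e-05]), 'eef_pos': array([5.74448393e-01, 1.52667012e-04, 2.30390841e-01]), 'eef_rot': array([ 0.49948131,  0.49966949,  0.5005156 , -0.50033285]), 'wrist_force': array([-0.37369021, -0.30982604,  0.23910753]), 'torque': array([-0.00361192,  0.0159341 , -0.0003801 ]), 'opening': 0.998470437237127}
scene spindle landm 0.59 [ 0.6127 -0.052   0.0989] [269. 254.]
scene ring landm 0.57 [ 0.6128 -0.0537  0.1027] [268. 252.]
scene ring landm 0.53 [ 0.6112 -0.0549  0.1025] [268. 252.]
scene ring_eye landm 0.66 [ 0.581  -0.0397  0.1008] [282. 247.]
scene pick_grip landm 0.83 [0.4237 0.4569 0.0087] [503. 334.]
scene pick_grip landm 0.74 [0.4524 0.2891 0.0678] [434. 290.]
scene pick_grip landm 0.68 [0.2684 0.25   0.0097] [4
[... 1162 characters left out ...]
.2755 0.351  0.0096] [441. 381.]
side pick_hook landm 0.6 [0.4651 0.3997 0.0035] [344. 397.]
side rest_seat landm 0.83 [0.4432 0.2856 0.0599] [358. 333.]
side drum_mid landm 0.78 [ 0.6091 -0.0527  0.0653] [293. 231.]
side drum_mid landm 0.77 [ 0.6139 -0.2158  0.0229] [297. 211.]
side drum_mid landm 0.73 [0.452  0.2834 0.063 ] [354. 331.]
side tray_in landm 0.71 [ 0.4357 -0.2358  0.0018] [359. 216.]
side flask_a landm 0.76 [ 0.6789 -0.4145 -0.0073] [283. 184.]
side flask_a landm 0.56 [0.6705 0.4555 0.0019] [232. 415.]
side beaker landm 0.78 [ 0.7786 -0.0042 -0.0032] [226. 260.]
side shelf landm 0.68 [ 0.5416 -0.0282  0.0948] [319. 228.]
side shelf landm 0.61 [0.4435 0.2876 0.0631] [358. 333.]
```

View pics/scene0.png

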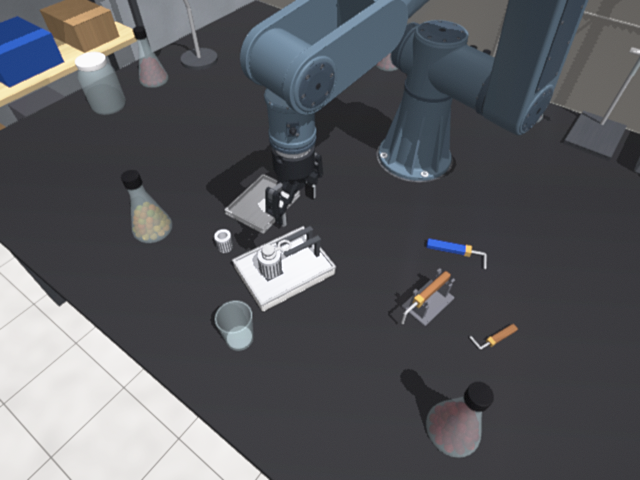

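View pics/side0.png

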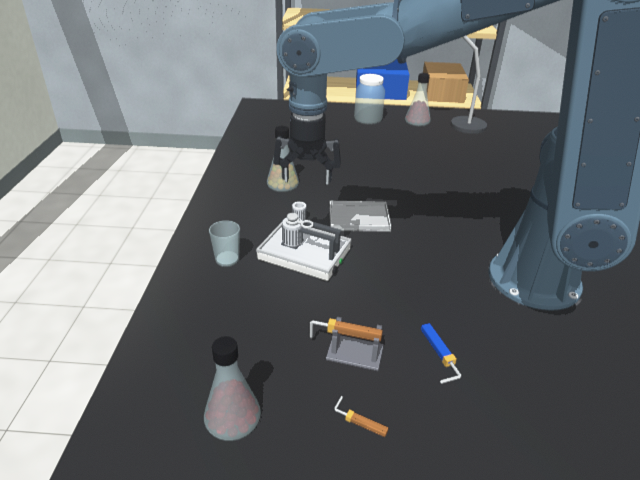

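The picture shows three things that could be taken for the pick:
- Brown pick on the grey rest, scene (434,290).
- Small brown pick on the bench, (497,337).
- Blue pick, (450,246).

By the description I want the brown one on the rest. For the drum there are two: the fluted one on the spindle at (269,264) and a smaller one beside it at (223,240). I want the one on the spindle. I'll turn the jaws across the handle, go above the rest and check from close up.

Emit:
carry_out(motion=[-7.9,0,0,0,0,0,-1,-7.9,0,0,0,0,0,-1,-7.9,0,0,0,0,0,-1,-7.9,0,0,0,0,0,-1,-7.9,0,0,0,0,0,-1,-7.9,0,0,0,0,0,-1,-7.9,0,0,0,0,0,-1,-7.9,0,0,0,0,0,-1,-7.9,0,0,0,0,0,-1,-7.9,0,0,0,0,0,-1])

```text
time_s: 2.2
eef_pos: [0.575, 0.0, 0.2313]
eef_rot: [0.705, 0.049, 0.705, -0.049]
wrist_force: [0.4, -0.4, 0.8]
opening: 1.0
```

```bash
cat >> h.py <<'E'
def pose():
    o=ctrl.get_obs(); q=o['eef_rot']
    return np.array(o['eef_pos']), R.from_quat([q[1],q[2],q[3],q[0]]).as_matrix(), o
def to(tgt, yaw=None):
    """shift in tool axes to tgt (TCP), turn (deg) in tool axes to point down with tool z along yaw (deg)"""
    p,M,o=pose(); print('at',p.round(4),'t',round(o['time_s'],2),'F',np.round(o['wrist_force'],1),'open',round(o['opening'],3),
      'zyaw',round(np.degrees(np.arctan2(M[1,2],M[0,2])),2),'q',np.round(o['q'],2))
    print('shift',(M.T@(np.array(tgt)-p)).round(4))
    if yaw is not None:
        a=np.radians(yaw); z=np.array([np.cos(a),np.sin(a),0]); x=np.array([0,0,-1.]); D=np.c_[x,np.cross(z,x),z]
        r=R.from_matrix(M.T@D).as_rotvec(degrees=True); print('turn',r.round(2))
E
python3 - <<'E'
from h import *
to([0.45,0.27,0.23],-11)
print(np.round(ctrl.camera_params('wrist')['hand_eye'],3))
E
```

```text
at [0.575  0.     0.2313] t 2.2 F [ 0.4 -0.4  0.8] open 1.0 zyaw -7.88 q [-0.21  0.18  1.61  0.    1.35 -1.64]
shift [ 0.0013  0.2503 -0.1608]
turn [ 3.12 -0.   -0.  ]
[[-0.001 -0.258  0.966 -0.142]
 [ 1.    -0.     0.001 -0.001]
 [ 0.     0.966  0.258 -0.065]
 [ 0.     0.     0.     1.   ]]
```

Emit:
carry_out(motion=[0.4,0,0,0,0.031,-0.021,-1,0.4,0,0,0,0.031,-0.021,-1,0.4,0,0,0,0.031,-0.021,-1,0.4,0,0,0,0.031,-0.021,-1,0.4,0,0,0,0.031,-0.021,-1,0.4,0,0,0,0.031,-0.021,-1,0.4,0,0,0,0.031,-0.021,-1,0.4,0,0,0,0.031,-0.021,-1,0,0,0,0,0,0,-1])

```text
time_s: 3.1
eef_pos: [0.4447, 0.2797, 0.2316]
eef_rot: [0.705, 0.069, 0.703, -0.068]
wrist_force: [0.0, -0.8, 0.5]
opening: 1.001
```

```bash
python3 - <<'E'
from h import *
to([0.45,0.285,0.12],-11)
cv2.imwrite('pics/w1.png',ctrl.camera('wrist'))
for t in ['pick_grip','pick_hook','rest_seat']: find('wrist',t,n=2)
m=ctrl.trace('wrist','pick_grip')
for d in m[:2]:
    ys,xs=np.nonzero(d['pixels']); print(d['conf'],len(xs),xs.mean(),ys.mean())
E
```

```text
at [0.4447 0.2797 0.2316] t 3.1 F [ 0.  -0.8  0.5] open 1.001 zyaw -11.17 q [ 0.34  0.07  1.73 -0.    1.34 -1.04]
shift [0.1116 0.0061 0.0038]
turn [-0.17  0.15 -0.07]
wrist pick_grip landm 0.84 [0.4496 0.2764 0.0646] [326. 225.]
wrist pick_grip landm 0.79 [0.4275 0.4505 0.0055] [525. 144.]
wrist pick_hook landm 0.96 [0.4769 0.3975 0.0053] [469. 212.]
wrist rest_seat landm 0.77 [0.4498 0.283  0.0684] [337. 222.]
0.81 2174 212.1025758969641 19.283808647654094
0.72 2595 522.3973025048169 150.43776493256263
```

View pics/w1.png

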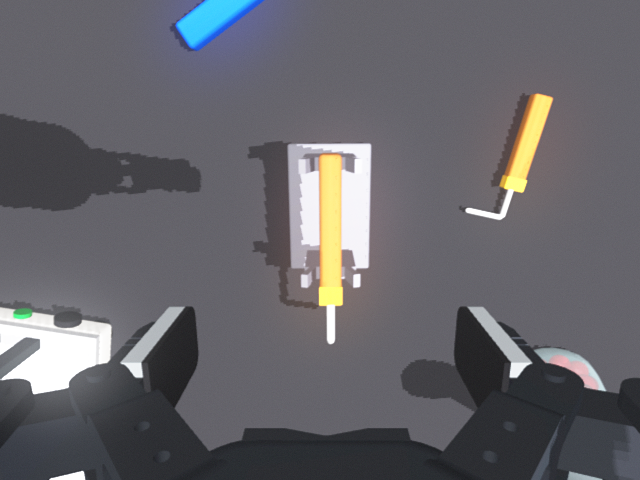

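```bash
cat >> h.py <<'E'
def ray(cam,px,z,Tc=None):
    Tc=T(cam) if Tc is None else Tc; K=np.array(ctrl.camera_params(cam)['mtx'])
    d=Tc[:3,:3]@np.linalg.solve(K,[px[0],px[1],1]); c=Tc[:3,3]; return c+d*(z-c[2])/d[2]
E
python3 - <<'E'
from h import *
print('back end',ray('wrist',(330.5,154),.077),'ferrule front',ray('wrist',(331,303),.077),'ferr back',ray('wrist',(331,288),.077),'bend',ray('wrist',(331,342),.066))
p,M,o=pose()
for n,q in [('back',ray('wrist',(330.5,154),.077)),('bend',ray('wrist',(331,342),.066)),('fer',ray('wrist',(331,303),.077))]: print(n,(M.T@(q-p)).round(4))
E
```

```text
back end [0.40104165 0.28704892 0.077     ] ferrule front [0.507704   0.26606899 0.077     ] ferr back [0.4960394  0.26840113 0.077     ] bend [0.54494028 0.25875923 0.066     ]
back [ 0.1543  0.0024 -0.0483]
bend [0.1658 0.0033 0.0983]
fer [0.1547 0.003  0.0604]
```

The close view confirms the choice. The pick in the grey rest, with its handle in column 331 and rows 155–303, is clearly larger than the brown one at (525,145), and the third is blue. I'll descend and grasp.

Emit:
carry_out(motion=[0,0,0,0.03,0.0028,0.0055,-1,0,0,0,0.03,0,0,-1,0,0,0,0.03,0,0,-1,0,0,0,0.03,0,0,-1,0,0,0,0.03,0,0,-1,0,0,0,0.02,0,0,-1,0,0,0,0.008,0,0,-1,0,0,0,0,0,0,-1])

```text
time_s: 4.15
eef_pos: [0.463, 0.2674, 0.0496]
eef_rot: [0.706, 0.077, 0.699, -0.077]
wrist_force: [-0.0, 0.0, 0.7]
opening: 0.998
```

```bash
python3 - <<'E'
from h import *
to([0.4507,0.2814,0.0465],-11.2)
E
```

```text
at [0.463  0.2674 0.0496] t 4.15 F [-0.   0.   0.7] open 0.998 zyaw -12.46 q [ 0.3   0.33  1.84 -0.    0.97 -1.05]
shift [ 0.0029  0.011  -0.0151]
turn [-1.26  0.55 -0.08]
```

Emit:
carry_out(motion=[-0.4,0.2,0,0.001,0.004,-0.005,-1,-0.4,0.2,0,0.001,0.004,-0.005,-1,-0.4,0.1,0,0.001,0.003,-0.005,-1,0,0,0,0,0,0,-1])

```text
time_s: 4.55
eef_pos: [0.4528, 0.2826, 0.05]
eef_rot: [0.706, 0.071, 0.702, -0.068]
wrist_force: [-0.7, 0.1, -0.9]
opening: 1.004
```

```bash
python3 - <<'E'
from h import *
to([0.4507,0.2814,0.0465],-11.2)
E
```

```text
at [0.4528 0.2826 0.05  ] t 4.55 F [-0.7  0.1 -0.9] open 1.004 zyaw -11.24 q [ 0.33  0.33  1.84  0.    0.97 -1.04]
shift [ 0.0035 -0.0016 -0.0018]
turn [-0.04  0.3  -0.26]
```

Emit:
carry_out(motion=[0,0.2,-0.2,0.003,-0.001,-0.002,-1,0,0,0,0.002,-0.001,0,-1,0,0,0,0,0,0,1,0,0,0,0,0,0,1,0,0,0,0,0,0,1,0,0,0,0,0,0,1,0,0,0,0,0,0,1,0,0,0,0,0,0,1,0,0,0,0,0,0,1])

```text
time_s: 5.45
eef_pos: [0.451, 0.2816, 0.046]
eef_rot: [0.705, 0.069, 0.702, -0.068]
wrist_force: [0.1, 0.2, -0.2]
opening: 0.18
```

```bash
python3 - <<'E'
from h import *
to([0.4507,0.2814,0.0465],-11.2)
E
```

```text
at [0.451  0.2816 0.046 ] t 5.45 F [ 0.1  0.2 -0.2] open 0.18 zyaw -11.19 q [ 0.33  0.33  1.84 -0.    0.96 -1.04]
shift [-0.0005 -0.0002 -0.0003]
turn [ 0.01  0.21 -0.11]
```

Emit:
carry_out(motion=[0,0,0,-0.01,0,0,1,0,0,0,-0.015,0,0,1,0,0,0,-0.02,0,0,1,0,0,0,-0.025,0,0,1,0,0,0,-0.025,0,0,1,0,0,0,-0.025,0,0,1,0,0,0,-0.02,0,0,1,0,0,0,0,0,0,1])

```text
time_s: 6.25
eef_pos: [0.4491, 0.2809, 0.1941]
eef_rot: [0.704, 0.069, 0.703, -0.069]
wrist_force: [0.9, 0.8, -1.1]
opening: 0.177
```

```bash
python3 - <<'E'
from h import *
to([0.47,0.0,0.20],-19)
for i in range(2): 
    find('side','pick_grip',n=1); find('side','pick_hook',n=1); ctrl.camera('side')
E
```

```text
at [0.4491 0.2809 0.1941] t 6.25 F [ 0.9  0.8 -1.1] open 0.177 zyaw -11.19 q [ 0.33  0.12  1.76 -0.    1.26 -1.04]
shift [-0.006  -0.2715  0.075 ]
turn [ 7.81  0.1  -0.05]
side pick_grip landm 0.89 [0.4541 0.281  0.0667] [353. 329.]
side pick_hook landm 0.87 [0.5403 0.2704 0.0164] [310. 339.]
side pick_grip landm 0.96 [0.4225 0.4558 0.0014] [367. 424.]
side pick_hook landm 0.98 [0.5382 0.2663 0.1626] [313. 285.]
```

Emit:
carry_out(motion=[1,0,0,0,-0.02,0.006,1,1,0,0,0,-0.034,0.009,1,1,0,0,0,-0.034,0.009,1,1,0,0,0,-0.034,0.009,1,1,0,0,0,-0.034,0.009,1,1,0,0,0,-0.034,0.009,1,1,0,0,0,-0.034,0.009,1,0.8,0,0,0,-0.034,0.009,1,0,0,0,0,-0.015,0.004,1,0,0,0,0,0,0,1])

```text
time_s: 7.55
eef_pos: [0.4391, -0.0121, 0.1789]
eef_rot: [0.689, 0.115, 0.706, -0.12]
wrist_force: [-0.5, 0.0, 0.2]
opening: 0.177
```

```bash
python3 - <<'E'
from h import *
to([0.47,0.0,0.20],-19)
cv2.imwrite('pics/w2.png',ctrl.camera('wrist'))
for t in ['spindle','ring','ring_eye','shelf','pick_hook','drum_mid','pulper']: find('wrist',t,n=1)
E
```

```text
at [ 0.4391 -0.0121  0.1789] t 7.55 F [-0.5  0.   0.2] open 0.177 zyaw -19.16 q [-0.29 -0.06  1.97 -0.01  1.25 -1.53]
shift [-0.0219  0.0214  0.0247]
turn [-0.15 -1.31  0.59]
wrist shelf landm 0.66 [ 0.5394 -0.0288  0.0941] [352. 414.]
wrist pulper landm 0.71 [ 6.155e-01 -4.490e-02 -3.000e-04] [356. 424.]
```

View pics/w2.png

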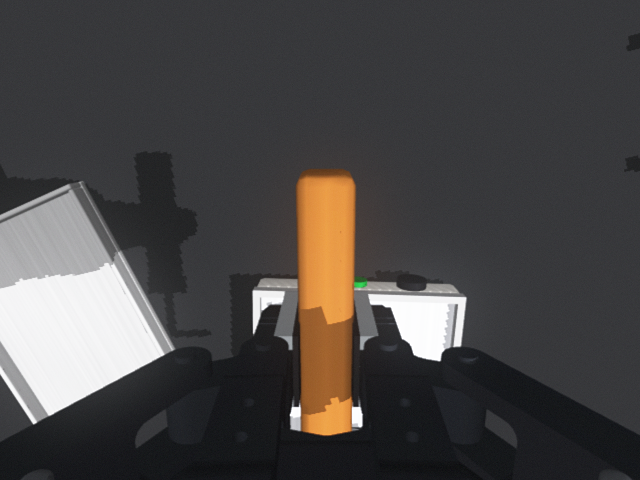

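```bash
python3 - <<'E'
from h import *
for z in (.038,):
    a=ray('wrist',(254,281),z); b=ray('wrist',(466,288),z); print(a,b,np.linalg.norm(a-b))
    d=(b-a)[:2]; d/=np.linalg.norm(d); ax=np.array([d[1],-d[0]]); ax*=np.sign(ax[0]); m=((a+b)/2)[:2]
    print('yaw',np.degrees(np.arctan2(ax[1],ax[0])),'origin',m+ax*.135, 'eye',m+ax*(.135-.041))
to([0.4887,-0.010,0.155],-18.7)
E
```

```text
[ 0.4561247  -0.07070424  0.038     ] [0.50858285 0.06820655 0.038     ] 0.14848590544471368
yaw -20.688500247623892 origin [ 0.60864829 -0.0489426 ] eye [ 0.57029218 -0.03445783]
at [ 0.4397 -0.0096  0.1797] t 7.95 F [ 0.8 -0.5 -1.4] open 0.177 zyaw -18.89 q [-0.29 -0.06  1.97 -0.01  1.25 -1.52]
shift [0.0236 0.0157 0.047 ]
turn [-0.18 -1.22  0.56]
```

Emit:
carry_out(motion=[-0.1,-0.4,0.2,0,0.005,0.012,1,-0.1,-0.4,0.2,0,0.005,0.012,1,-0.1,-0.4,0.1,0.004,0.005,0.012,1,-0.1,0,0,0.01,0.003,0.008,1,0,0,0,0.005,0,0,1,0,0,0,0,0,0,1])

```text
time_s: 8.55
eef_pos: [0.4939, -0.0047, 0.1601]
eef_rot: [0.7, 0.112, 0.696, -0.112]
wrist_force: [-0.1, -0.5, -0.9]
opening: 0.179
```

```bash
cat > look.py <<'E'
from h import *
import sys
out=[]
for c,(u,v) in [('scene',(275,250)),('side',(305,228))]:
    im=ctrl.camera(c); s=40
    out.append(cv2.resize(im[v-55:v+45,u-s:u+s],None,fx=5,fy=5,interpolation=cv2.INTER_CUBIC))
    for t in ['pick_hook','ring_eye','spindle']: find(c,t,n=1)
cv2.imwrite(sys.argv[1],np.hstack(out))
E
python3 - <<'E'
from h import *
to([0.487,-0.0076,0.155],-19.3)
E
python3 look.py pics/c1.png
```

```text
at [ 0.4939 -0.0047  0.1601] t 8.55 F [-0.1 -0.5 -0.9] open 0.179 zyaw -18.27 q [-0.25  0.07  1.88  0.    1.18 -1.5 ]
shift [ 0.005  -0.005  -0.0057]
turn [ 1.03  0.3  -0.06]
scene pick_hook landm 0.8 [ 0.5808 -0.0257  0.1415] [286. 239.]
scene ring_eye landm 0.47 [ 0.5761 -0.0405  0.1017] [283. 245.]
scene spindle landm 0.67 [ 0.6095 -0.0535  0.1025] [269. 252.]
side pick_hook landm 0.88 [0.4676 0.3998 0.0061] [343. 396.]
side ring_eye landm 0.47 [ 0.5776 -0.0371  0.0998] [305. 224.]
side spindle landm 0.71 [ 0.6106 -0.0527  0.0995] [292. 220.]
```

View pics/c1.png

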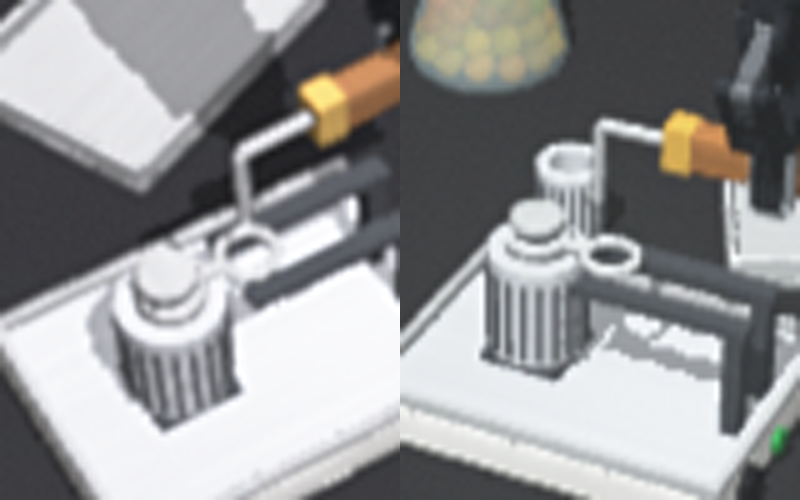

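```bash
cat >> h.py <<'E'
def tri(px):
    A=np.zeros((3,3)); b=np.zeros(3)
    for c,u in px.items():
        Tc=T(c); K=np.array(ctrl.camera_params(c)['mtx']); d=Tc[:3,:3]@np.linalg.solve(K,[u[0],u[1],1]); d/=np.linalg.norm(d)
        P=np.eye(3)-np.outer(d,d); A+=P; b+=P@Tc[:3,3]
    return np.linalg.solve(A,b).round(4)
E
python3 - <<'E'
from h import *
S=lambda a,b:(235+a/5,195+b/5); D=lambda a,b:(265+(a-400)/5,173+b/5)
for n,s,d in [('eye',S(248,248),D(612,252)),('bend',S(239,153),D(600,126)),('spindletop',S(166,268),D(538,218))]:
    print(n,tri({'scene':s,'side':d}),'s',ray('scene',s,.102)[:2].round(4),'d',ray('side',d,.102)[:2].round(4))
p,M,o=pose(); print('hook calc',p+M@[-.02,0,.091], 'yaw', np.degrees(np.arctan2(M[1,2],M[0,2])), p)
E
```

```text
eye [ 0.5716 -0.0388  0.1007] s [ 0.5722 -0.0383] d [ 0.5716 -0.0368]
bend [ 0.5781 -0.0333  0.1771] s [ 0.5299 -0.0785] d [ 0.5874 -0.1562]
spindletop [ 0.6093 -0.055   0.1093] s [ 0.6037 -0.0607] d [ 0.6114 -0.0637]
hook calc [ 0.58029143 -0.03362918  0.1820416 ] yaw -18.301696200598236 [ 0.49404669 -0.00508319  0.16135416]
```

Emit:
carry_out(motion=[0.3,0.1,0,0,-0.003,-0.003,1,0.3,0.1,0,0,-0.003,-0.003,1,0,0,0,0,0,0,1,0,0,0,0.006,0,0,1,0,0,0,0.006,0,0,1,0,0,0,0,0,0,1])

```text
time_s: 9.55
eef_pos: [0.4856, -0.0095, 0.1488]
eef_rot: [0.699, 0.117, 0.696, -0.117]
wrist_force: [-0.3, 0.5, -1.0]
opening: 0.18
```

```bash
python3 - <<'E'
from h import *
to([0.486,-0.0084,0.113],-19)
E
```

```text
at [ 0.4856 -0.0095  0.1488] t 9.55 F [-0.3  0.5 -1. ] open 0.18 zyaw -18.99 q [-0.27  0.07  1.91  0.    1.16 -1.5 ]
shift [ 0.0358  0.0011 -0.0001]
turn [ 0.01  0.27 -0.06]
```

Emit:
carry_out(motion=[0,0.1,0,0.006,0.001,0,1,0,0.1,0,0.006,0,0,1,0,0,0,0,0,0,1])

```text
time_s: 9.85
eef_pos: [0.4858, -0.0082, 0.1352]
eef_rot: [0.697, 0.117, 0.697, -0.116]
wrist_force: [-0.8, -0.3, -0.5]
opening: 0.178
```

```bash
python3 - <<'E'
from h import *
to([0.486,-0.0084,0.113],-19)
E
```

```text
at [ 0.4858 -0.0082  0.1352] t 9.85 F [-0.8 -0.3 -0.5] open 0.178 zyaw -18.98 q [-0.26  0.09  1.91  0.    1.13 -1.5 ]
shift [ 0.0222 -0.0001  0.0003]
turn [ 0.02 -0.   -0.06]
```

Emit:
carry_out(motion=[0,0,0,0.006,0,0,1,0,0,0,0.005,0,0,1,0,0,0,0.005,0,0,1,0,0,0,0.005,0,0,1,0,0,0,0,0,0,1])

```text
time_s: 10.35
eef_pos: [0.4857, -0.0081, 0.112]
eef_rot: [0.697, 0.117, 0.698, -0.116]
wrist_force: [-0.9, -0.3, -0.7]
opening: 0.179
```

```bash
python3 - <<'E'
from h import *
to([0.486,-0.0084,0.113],-19)
E
python3 look.py pics/c2.png
```

```text
at [ 0.4857 -0.0081  0.112 ] t 10.35 F [-0.9 -0.3 -0.7] open 0.179 zyaw -18.97 q [-0.26  0.13  1.93  0.    1.08 -1.5 ]
shift [-0.001  -0.0001  0.0004]
turn [ 0.03 -0.04 -0.06]
scene pick_hook landm 0.88 [0.4711 0.4022 0.0051] [470. 337.]
scene ring_eye landm 0.42 [ 0.5781 -0.0414  0.1006] [282. 246.]
scene spindle landm 0.64 [ 0.6121 -0.0558  0.1027] [267. 252.]
side pick_hook landm 0.76 [0.4652 0.3988 0.0039] [344. 396.]
side ring_eye landm 0.6 [ 6.718e-01  4.537e-01 -1.000e-04] [232. 414.]
side spindle landm 0.86 [ 0.6087 -0.0495  0.0946] [293. 222.]
```

View pics/c2.png

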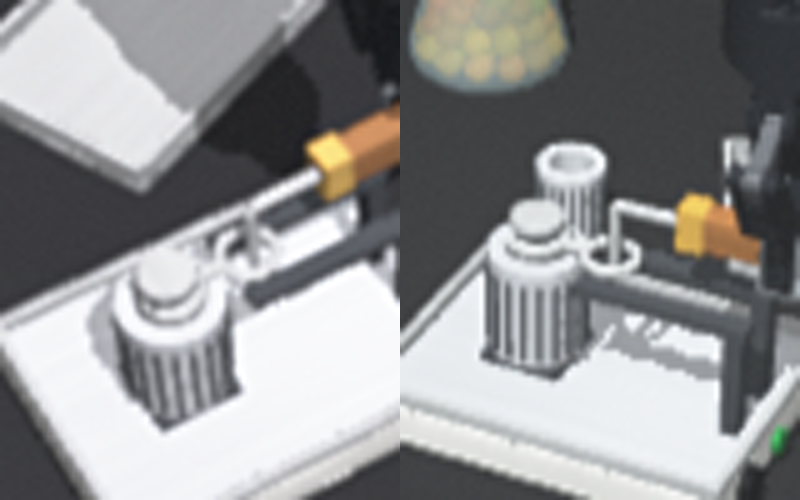

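The hook stands inside the eye in both views, at crop (248,250) in scene and (612,250) in side. I'll pull gently.

Emit:
carry_out(motion=[0,0,0,0,0,-0.003,1,0,0,0,0,0,-0.003,1,0,0,0,0,0,-0.003,1,0,0,0,0,0,-0.003,1,0,0,0,0,0,-0.003,1])

```text
time_s: 11.25
eef_pos: [0.4783, -0.0057, 0.1164]
eef_rot: [0.704, 0.116, 0.691, -0.117]
wrist_force: [7.6, -2.9, -1.0]
opening: 0.176
```

```bash
python3 - <<'E'
from h import *
to([0.486,-0.0084,0.113],-19)
E
```

```text
at [ 0.4783 -0.0057  0.1164] t 11.25 F [ 7.6 -2.9 -1. ] open 0.176 zyaw -19.01 q [-0.26  0.09  1.96  0.    1.07 -1.5 ]
shift [ 0.0036 -0.0001  0.0081]
turn [-0.01  1.1  -0.1 ]
```

Emit:
carry_out(motion=[0,0.4,0,0.002,0,-0.004,1,0,0.4,0,0.002,0,-0.004,1,0,0.4,0,0.001,0,-0.004,1,0,0.2,0,0.001,0,-0.004,1])

```text
time_s: 11.65
eef_pos: [0.4776, -0.0057, 0.1177]
eef_rot: [0.709, 0.116, 0.686, -0.118]
wrist_force: [9.0, -3.9, -1.5]
opening: 0.18
```

```bash
python3 - <<'E'
from h import *
to([0.486,-0.0084,0.113],-19)
E
```

```text
at [ 0.4776 -0.0057  0.1177] t 11.65 F [ 9.  -3.9 -1.5] open 0.18 zyaw -19.1 q [-0.26  0.08  1.97  0.    1.06 -1.5 ]
shift [0.0049 0.0002 0.0086]
turn [-0.1   1.84 -0.17]
```

Emit:
carry_out(motion=[0,2,0,0.004,0,-0.008,1,0,2,0,0.004,0,-0.008,1,0,1.5,0,0.003,0,-0.008,1])

```text
time_s: 11.95
eef_pos: [0.4599, 0.0004, 0.11]
eef_rot: [0.679, 0.122, 0.715, -0.113]
wrist_force: [0.1, 0.5, -1.1]
opening: 0.176
```

```bash
python3 - <<'E'
from h import *
to([0.486,-0.0084,0.113],-19)
E
```

```text
at [4.599e-01 4.000e-04 1.100e-01] t 11.95 F [ 0.1  0.5 -1.1] open 0.176 zyaw -19.12 q [-0.26  0.11  1.96  0.01  1.13 -1.5 ]
shift [-0.0044  0.0003  0.0274]
turn [-0.12 -2.97 -0.21]
```

Emit:
carry_out(motion=[0,-1.5,0,0,0,0,1,0,-1.4,0,0,0,0,1,0,0,0,0,0,0,1])

```text
time_s: 12.25
eef_pos: [0.4575, 0.0013, 0.1085]
eef_rot: [0.697, 0.119, 0.698, -0.116]
wrist_force: [-0.9, 0.4, 0.1]
opening: 0.178
```

```bash
python3 - <<'E'
from h import *
to([0.486,-0.0084,0.113],-19)
E
python3 look.py pics/c3.png
```

```text
at [0.4575 0.0013 0.1085] t 12.25 F [-0.9  0.4  0.1] open 0.178 zyaw -19.11 q [-0.26  0.07  2.    0.    1.07 -1.5 ]
shift [-0.0045  0.0002  0.0301]
turn [-0.11 -0.1  -0.2 ]
scene pick_hook landm 0.82 [ 0.5439 -0.0281  0.0881] [296. 243.]
scene ring_eye landm 0.74 [ 0.5518 -0.0344  0.0949] [292. 242.]
side pick_hook landm 0.91 [0.4678 0.4016 0.003 ] [343. 397.]
side ring_eye landm 0.54 [ 0.552  -0.0305  0.0973] [315. 227.]
side spindle landm 0.73 [ 0.6096 -0.0516  0.098 ] [293. 221.]
```

View pics/c3.png

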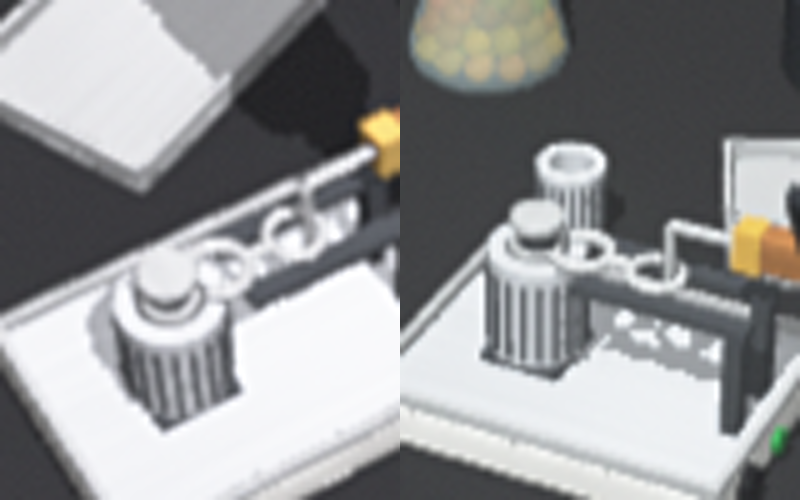

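Emit:
carry_out(motion=[0,0,0,-0.001,0,-0.006,1,0,0,0,-0.001,0,-0.006,1,0,0,0,-0.001,0,-0.006,1,0,0,0,0,0,-0.006,1,0,0,0,0,0,-0.006,1,0,0,0,0,0,0,1])

```text
time_s: 13.25
eef_pos: [0.4273, 0.0115, 0.112]
eef_rot: [0.697, 0.119, 0.698, -0.116]
wrist_force: [0.3, 0.3, -0.7]
opening: 0.177
```

```bash
python3 - <<'E'
from h import *
to([0.486,-0.0084,0.113],-19)
ctrl.camera('scene');ctrl.camera('side')
for c in('scene','side'):
    for t in ('ring','ring_eye'): find(c,t,n=1)
E
```

```text
at [0.4273 0.0115 0.112 ] t 13.25 F [ 0.3  0.3 -0.7] open 0.177 zyaw -19.13 q [-0.25  0.    2.07  0.    1.08 -1.49]
shift [-0.0011  0.0004  0.0619]
turn [-0.13 -0.16 -0.2 ]
scene ring_eye landm 0.51 [ 0.5217 -0.0225  0.1002] [304. 235.]
side ring landm 0.59 [ 0.5599 -0.0338  0.0968] [312. 226.]
side ring_eye landm 0.5 [ 0.5198 -0.0192  0.0987] [328. 230.]
```

Emit:
carry_out(motion=[0,0,0,0,0,-0.006,1,0,0,0,0,0,0,1,0,0,0,0,0,0.006,1,0,0,0,0,0,0,1])

```text
time_s: 13.95
eef_pos: [0.4288, 0.0109, 0.1122]
eef_rot: [0.697, 0.119, 0.698, -0.116]
wrist_force: [-0.8, 0.3, -0.3]
opening: 0.178
```

```bash
python3 - <<'E'
from h import *
to([0.4273-.002,0.0115+.001,0.2],-19)
E
```

```text
at [0.4288 0.0109 0.1122] t 13.95 F [-0.8  0.3 -0.3] open 0.178 zyaw -19.17 q [-0.26  0.    2.07  0.    1.08 -1.49]
shift [-0.0878  0.0007 -0.004 ]
turn [-0.17 -0.11 -0.2 ]
```

Emit:
carry_out(motion=[0,0,0,-0.006,0,0,1,0,0,0,-0.008,0,0,1,0,0,0,-0.008,0,0,1,0,0,0,-0.008,0,0,1,0,0,0,-0.015,0,0,1,0,0,0,-0.02,0,0,1,0,0,0,-0.02,0,0,1,0,0,0,0,0,0,1])

```text
time_s: 14.75
eef_pos: [0.4294, 0.0104, 0.2044]
eef_rot: [0.698, 0.119, 0.697, -0.116]
wrist_force: [0.4, -1.0, -0.1]
opening: 0.18
```

```bash
python3 - <<'E'
from h import *
to([0.451,0.2816,0.2],-11.2)
ctrl.camera('scene');ctrl.camera('side')
for c in('scene','side'):
    for t in ('ring','ring_eye','pick_hook'): find(c,t,n=1)
E
```

```text
at [0.4294 0.0104 0.2044] t 14.75 F [ 0.4 -1.  -0.1] open 0.18 zyaw -19.16 q [-0.26 -0.13  1.98  0.    1.29 -1.49]
shift [ 0.0054  0.2632 -0.0687]
turn [-7.96  0.02 -0.21]
scene ring landm 0.56 [ 0.5548 -0.0335  0.099 ] [291. 242.]
scene pick_hook landm 0.85 [0.2734 0.3545 0.0057] [486. 268.]
side ring landm 0.58 [ 0.5526 -0.0327  0.0998] [315. 225.]
side ring_eye landm 0.43 [ 0.5159 -0.0161  0.0951] [329. 232.]
side pick_hook landm 0.81 [ 0.512  -0.0175  0.1732] [332. 205.]
```

Emit:
carry_out(motion=[-1,0,0,0,0.02,-0.006,1,-1,0,0,0,0.032,-0.008,1,-1,0,0,0,0.032,-0.008,1,-1,0,0,0,0.032,-0.008,1,-1,0,0,0,0.032,-0.008,1,-1,0,0,0,0.032,-0.008,1,-1,0,0,0,0.032,-0.008,1,-1,0,0,0,0.03,-0.008,1,0,0,0,0,0.015,-0.004,1,0,0,0,0,0,0,1])

```text
time_s: 16.15
eef_pos: [0.4291, 0.2854, 0.1959]
eef_rot: [0.699, 0.069, 0.709, -0.067]
wrist_force: [-0.9, 0.1, -0.7]
opening: 0.176
```

```bash
python3 - <<'E'
from h import *
to([0.451,0.2816,0.1],-11.2)
E
```

```text
at [0.4291 0.2854 0.1959] t 16.15 F [-0.9  0.1 -0.7] open 0.176 zyaw -11.07 q [ 0.35  0.09  1.78  0.01  1.28 -1.03]
shift [0.0955 0.0004 0.0236]
turn [ 0.13 -0.85 -0.05]
```

Emit:
carry_out(motion=[0,-0.5,0,0,0,0.008,1,0,-0.4,0,0,0,0.008,1,0,0,0,0,0,0.006,1,0,0,0,0.015,0,0,1,0,0,0,0.02,0,0,1,0,0,0,0.02,0,0,1,0,0,0,0.02,0,0,1,0,0,0,0.015,0,0,1,0,0,0,0,0,0,1])

```text
time_s: 17.05
eef_pos: [0.4591, 0.2726, 0.1031]
eef_rot: [0.706, 0.072, 0.701, -0.072]
wrist_force: [-0.6, 0.2, -0.8]
opening: 0.18
```

```bash
python3 - <<'E'
from h import *
to([0.451,0.2816,0.0465],-11.2)
out=[]
for c,(u,v) in [('scene',(430,285)),('side',(345,325))]:
    im=ctrl.camera(c); out.append(cv2.resize(im[v-60:v+40,u-40:u+40],None,fx=5,fy=5,interpolation=cv2.INTER_CUBIC))
cv2.imwrite('pics/c4.png',np.hstack(out))
E
```

```text
at [0.4591 0.2726 0.1031] t 17.05 F [-0.6  0.2 -0.8] open 0.18 zyaw -11.67 q [ 0.32  0.24  1.82 -0.    1.08 -1.05]
shift [ 0.0566  0.0072 -0.0101]
turn [-0.47  0.34  0.  ]
```

View pics/c4.png

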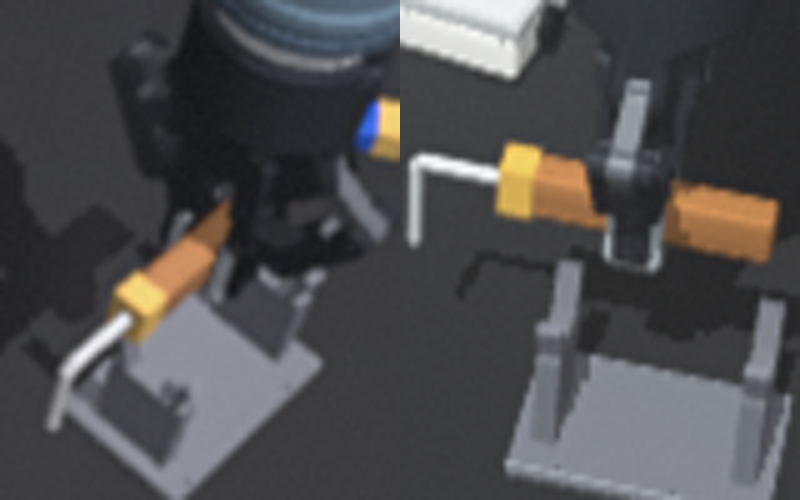

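Both views show the pick level in the grip above the rest. Next I'll align it and lower it in small steps.

Emit:
carry_out(motion=[-0.3,0.2,0,0,0.004,-0.005,1,-0.2,0.1,0,0,0.003,-0.005,1,0,0,0,0,0,0,1,0,0,0,0.006,0,0,1,0,0,0,0.006,0,0,1,0,0,0,0.006,0,0,1,0,0,0,0,0,0,1])

```text
time_s: 17.85
eef_pos: [0.4541, 0.2838, 0.0899]
eef_rot: [0.707, 0.07, 0.7, -0.067]
wrist_force: [-0.7, 0.0, -0.1]
opening: 0.18
```

```bash
python3 - <<'E'
from h import *
to([0.451,0.2816,0.0465],-11.2)
E
```

```text
at [0.4541 0.2838 0.0899] t 17.85 F [-0.7  0.  -0.1] open 0.18 zyaw -11.11 q [ 0.34  0.26  1.82 -0.    1.04 -1.04]
shift [ 0.0433 -0.003  -0.0031]
turn [ 0.09  0.55 -0.31]
```

Emit:
carry_out(motion=[0,0.3,-0.2,0,-0.003,-0.003,1,0,0.2,-0.1,0,0,0,1,0,0,0,0.006,0,0,1,0,0,0,0.006,0,0,1,0,0,0,0.006,0,0,1,0,0,0,0,0,0,1])

```text
time_s: 18.45
eef_pos: [0.4502, 0.2809, 0.0698]
eef_rot: [0.704, 0.068, 0.704, -0.069]
wrist_force: [0.4, -0.2, -0.4]
opening: 0.174
```

```bash
python3 - <<'E'
from h import *
to([0.451,0.2816,0.0465],-11.2)
E
```

```text
at [0.4502 0.2809 0.0698] t 18.45 F [ 0.4 -0.2 -0.4] open 0.174 zyaw -11.13 q [ 0.33  0.29  1.84 -0.    1.02 -1.04]
shift [0.0233 0.0008 0.0007]
turn [ 0.07 -0.04  0.04]
```

Emit:
carry_out(motion=[0,0,0,0.006,0,0,1,0,0,0,0.006,0,0,1,0,0,0,0.005,0,0,1,0,0,0,0.003,0,0,1,0,0,0,0,0,0,1])

```text
time_s: 18.95
eef_pos: [0.45, 0.2809, 0.0475]
eef_rot: [0.703, 0.068, 0.704, -0.069]
wrist_force: [0.3, -0.3, -1.3]
opening: 0.179
```

```bash
python3 - <<'E'
from h import *
to([0.451,0.2816,0.0465],-11.2)
E
```

```text
at [0.45   0.2809 0.0475] t 18.95 F [ 0.3 -0.3 -1.3] open 0.179 zyaw -11.13 q [ 0.33  0.33  1.84 -0.    0.97 -1.04]
shift [0.001  0.0009 0.0009]
turn [ 0.07 -0.07  0.06]
```

Emit:
carry_out(motion=[0,0,0,0,0,0,0,0,0,0,0,0,0,-0.5,0,0,0,0,0,0,-1,0,0,0,0,0,0,-1,0,0,0,0,0,0,-1,0,0,0,-0.01,0,0,-1,0,0,0,-0.025,0,0,-1,0,0,0,-0.035,0,0,-1,0,0,0,-0.04,0,0,-1,0,0,0,-0.04,0,0,-1])

```text
time_s: 19.95
eef_pos: [0.4467, 0.2797, 0.1998]
eef_rot: [0.7, 0.067, 0.708, -0.071]
wrist_force: [1.0, 0.3, -0.0]
opening: 0.998
```

```bash
python3 - <<'E'
from h import *
to([0.60,-0.05,0.25],-19.5)
im=ctrl.camera('wrist'); cv2.imwrite('pics/w3.png',im)
find('wrist','pick_grip',n=2); find('wrist','rest_seat',n=1)
ctrl.camera('side'); find('side','pick_grip',n=3); find('side','pick_hook',n=3); find('side','tray_in'); 
ctrl.camera('scene'); find('scene','tray_in')
d=ctrl.trace('scene','tray_in')[0]; cs=cv2.findContours(d['pixels'].astype(np.uint8),0,2)[0]; c=max(cs,key=cv2.contourArea)
b=cv2.boxPoints(cv2.minAreaRect(np.array([ray('scene',q[0],.018)[:2]*1000 for q in c],np.float32))); print(d['conf'],b.round(0).tolist(),b.mean(0))
E
```

```text
at [0.4467 0.2797 0.1998] t 19.95 F [ 1.   0.3 -0. ] open 0.998 zyaw -11.14 q [ 0.33  0.11  1.75 -0.    1.29 -1.04]
shift [-0.0505 -0.2942  0.2136]
turn [ 8.36 -0.56  0.41]
wrist pick_grip landm 0.91 [0.4537 0.2802 0.0731] [327. 235.]
wrist pick_grip landm 0.64 [0.4299 0.4538 0.0153] [545. 144.]
wrist rest_seat landm 0.82 [0.4549 0.2862 0.071 ] [335. 234.]
side pick_grip landm 0.81 [0.4525 0.2817 0.065 ] [353. 329.]
side pick_grip landm 0.79 [0.273  0.2522 0.0076] [436. 344.]
side pick_grip landm 0.55 [0.4211 0.4555 0.0027] [368. 424.]
side pick_hook landm 0.85 [0.5379 0.2665 0.0215] [312. 336.]
side pick_hook landm 0.62 [0.2777 0.3496 0.0092] [440. 380.]
side pick_hook landm 0.58 [0.4673 0.3986 0.0027] [343. 396.]
side tray_in landm 0.6 [ 0.4361 -0.2343 -0.0019] [359. 218.]
side tray_in landm 0.49 [0.4443 0.2842 0.0638] [357. 331.]
scene tray_in landm 0.85 [ 0.4311 -0.2395  0.0066] [263. 201.]
0.16 [[350.0, 272.0], [534.0, 240.0], [539.0, 266.0], [354.0, 297.0]] [444.14203 268.91138]
```

View pics/w3.png

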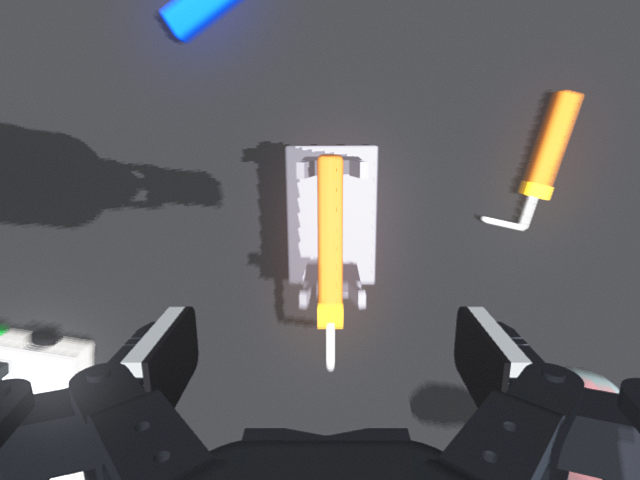

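The pick lies back on its rest, with its handle in column 331 between the notches, close to how it lay at first. Next the drum: I'll stop short of it to look.

Emit:
carry_out(motion=[0.9,-0.3,0.2,-0.006,-0.02,0.013,-1,0.9,-0.3,0.2,-0.006,-0.03,0.019,-1,0.9,0,0,-0.006,-0.03,0.019,-1,0.9,0,0,-0.006,-0.03,0.019,-1,0.9,0,0,-0.006,-0.03,0.019,-1,0.9,0,0,-0.006,-0.03,0.019,-1,0.9,0,0,-0.004,-0.03,0.019,-1,0.9,0,0,-0.004,-0.03,0.019,-1,0.9,0,0,0,-0.02,0.015,-1,0,0,0,0,0,0,-1])

```text
time_s: 21.45
eef_pos: [0.5378, -0.0136, 0.2328]
eef_rot: [0.691, 0.118, 0.703, -0.12]
wrist_force: [0.3, 0.7, 0.4]
opening: 1.0
```

```bash
python3 - <<'E'
from h import *
to([0.545,-0.03,0.23],-19.3)
im=ctrl.camera('wrist'); cv2.imwrite('pics/w4.png',im)
Tc=T('wrist'); np.save('T4.npy',Tc)
for t in ['spindle','drum_mid','ring','ring_eye','shelf','tray_in','pulper']: find('wrist',t,n=2)
E
```

```text
at [ 0.5378 -0.0136  0.2328] t 21.45 F [0.3 0.7 0.4] open 1.0 zyaw -19.37 q [-0.24  0.11  1.69 -0.    1.36 -1.47]
shift [ 0.0027 -0.013   0.0122]
turn [-0.07 -0.87  0.36]
wrist spindle landm 0.56 [ 0.6127 -0.0496  0.0993] [314. 349.]
wrist ring landm 0.75 [ 0.5548 -0.0323  0.0973] [306. 268.]
wrist ring_eye landm 0.83 [ 0.5141 -0.0158  0.0958] [308. 203.]
wrist ring_eye landm 0.4 [ 0.6149 -0.0487  0.1049] [312. 356.]
wrist shelf landm 0.98 [ 0.5356 -0.0263  0.0934] [304. 237.]
wrist tray_in landm 0.96 [ 0.4386 -0.2316  0.0033] [ 50. 185.]
wrist pulper landm 0.59 [ 0.6143 -0.0506 -0.0021] [314. 299.]
```

View pics/w4.png

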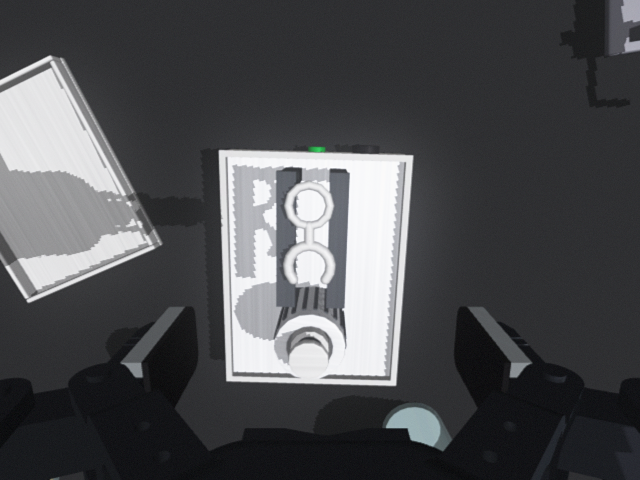

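```bash
python3 - <<'E'
from h import *
Tc=np.load('T4.npy'); r=lambda u,v,z: ray('wrist',(u,v),z,Tc)[:2].round(4)
print('spindle',r(308,360,.115)); print('ring',r(309,265,.102),'eye',r(309.5,205,.102))
c=[r(220,151,.038),r(413,155,.038),r(395,385,.038),r(228,384,.038)]; print('deck',c)
m=(c[0]+c[1])/2; f=(c[2]+c[3])/2; d=(f-m)/np.linalg.norm(f-m); print('len',np.linalg.norm(f-m),'yaw',np.degrees(np.arctan2(d[1],d[0])),'org',m+d*.135, f-d*.065)
t=[r(51,56,.018),r(161,242,.018),r(28,301,.018)]; print('tray',t, np.linalg.norm(t[0]-t[1]),np.linalg.norm(t[1]-t[2]))
e=t[0]-t[1]; print('edge yaw',np.degrees(np.arctan2(*e[::-1])))
u=e/np.linalg.norm(e); n=(t[2]-t[1]); n=n-u*(n@u); n/=np.linalg.norm(n); print('tray centre from corner (if edge=170/130):',t[1]+u*.085+n*.065,t[1]+u*.065+n*.085)
E
```

```text
spindle [ 0.6117 -0.0527]
ring [ 0.5527 -0.0313] eye [ 0.5149 -0.0173]
deck [array([ 0.4613, -0.0742]), array([0.5134, 0.0652]), array([ 0.6994, -0.0064]), array([ 0.6501, -0.1455])]
len 0.20055887539573014 yaw -20.870348814496246 org [ 0.61349251 -0.05259436] [ 0.61401472 -0.05279346]
tray [array([ 0.3501, -0.1752]), array([ 0.5144, -0.1567]), array([ 0.5247, -0.2917])] 0.16533825933521853 0.13539235576649075
edge yaw -173.5756173482609
tray centre from corner (if edge=170/130): [ 0.43720674 -0.23080263] [ 0.45931898 -0.2484392 ]
```

The view is clear. The ring lies free on the shelf, centred at (309,265) with its eye at (309,205), 60 mm off the axis. The spindle top is at (308,360). The tray corners at (51,56), (161,242) and (28,301) put its centre near (0.436,-0.233).

Emit:
carry_out(motion=[0.1,-0.2,0.1,0,-0.002,0.014,-1,0.1,-0.2,0.1,0,-0.002,0.014,-1,0.1,-0.2,0.1,0,-0.002,0.014,-1,0.1,-0.2,0.1,0,-0.002,0.014,-1,0.1,0,0,0,-0.002,0.014,-1,0.1,0,0,0,-0.002,0.013,-1,0,0,0,0,0,0,-1])

```text
time_s: 22.55
eef_pos: [0.62, -0.0509, 0.2332]
eef_rot: [0.699, 0.121, 0.695, -0.119]
wrist_force: [-1.4, 0.1, -0.5]
opening: 0.996
```

```bash
python3 - <<'E'
from h import *
to([0.612,-0.0527,0.058],-20)
E
```

```text
at [ 0.62   -0.0509  0.2332] t 22.55 F [-1.4  0.1 -0.5] open 0.996 zyaw -19.54 q [-0.27  0.28  1.48  0.    1.37 -1.5 ]
shift [ 0.1752 -0.0048 -0.0077]
turn [ 0.46  0.25 -0.14]
```

Emit:
carry_out(motion=[0.3,0.2,-0.1,0.01,-0.003,-0.004,-1,0.2,0,0,0.015,-0.002,-0.004,-1,0,0,0,0.015,0,0,-1,0,0,0,0.015,0,0,-1,0,0,0,0.015,0,0,-1,0,0,0,0.01,0,0,-1,0,0,0,0,0,0,-1])

```text
time_s: 23.25
eef_pos: [0.6086, -0.0523, 0.1449]
eef_rot: [0.695, 0.124, 0.697, -0.123]
wrist_force: [0.1, 0.1, -0.0]
opening: 0.999
```

```bash
python3 - <<'E'
from h import *
to([0.612,-0.0527,0.058],-20)
E
```

```text
at [ 0.6086 -0.0523  0.1449] t 23.25 F [ 0.1  0.1 -0. ] open 0.999 zyaw -20.07 q [-0.28  0.35  1.58  0.    1.21 -1.5 ]
shift [0.0869 0.0008 0.0037]
turn [-0.07 -0.19 -0.02]
```

Emit:
carry_out(motion=[0,-0.1,0,0.01,0,0.002,-1,0,0,0,0.013,0,0.001,-1,0,0,0,0.013,0,0,-1,0,0,0,0.013,0,0,-1,0,0,0,0.013,0,0,-1,0,0,0,0.01,0,0,-1,0,0,0,0,0,0,-1])

```text
time_s: 23.95
eef_pos: [0.6122, -0.0534, 0.0668]
eef_rot: [0.696, 0.123, 0.696, -0.123]
wrist_force: [0.4, 0.2, -0.5]
opening: 1.003
```

```bash
python3 - <<'E'
from h import *
to([0.612,-0.0527,0.058],-20)
E
```

```text
at [ 0.6122 -0.0534  0.0668] t 23.95 F [ 0.4  0.2 -0.5] open 1.003 zyaw -20.06 q [-0.28  0.45  1.62  0.    1.07 -1.5 ]
shift [ 0.0088  0.0006 -0.0004]
turn [-0.06 -0.03 -0.03]
```

Emit:
carry_out(motion=[0,0,0,0.005,0.0005,0,-1,0,0,0,0.004,0,0,-1,0,0,0,0,0,0,1,0,0,0,0,0,0,1,0,0,0,0,0,0,1,0,0,0,0,0,0,1,0,0,0,0,0,0,1,0,0,0,0,0,0,1])

```text
time_s: 24.75
eef_pos: [0.6133, -0.0532, 0.0584]
eef_rot: [0.697, 0.123, 0.696, -0.123]
wrist_force: [0.8, -0.4, -1.2]
opening: 0.604
```

```bash
python3 - <<'E'
from h import *
to([0.612,-0.0527,0.058],-20)
E
```

```text
at [ 0.6133 -0.0532  0.0584] t 24.75 F [ 0.8 -0.4 -1.2] open 0.604 zyaw -20.05 q [-0.28  0.47  1.62  0.    1.06 -1.5 ]
shift [ 0.0004 -0.     -0.0014]
turn [-0.05  0.1  -0.03]
```

Emit:
carry_out(motion=[0,0,0,-0.006,0,0,1,0,0,0,-0.008,0,0,1,0,0,0,-0.008,0,0,1,0,0,0,-0.008,0,0,1])

```text
time_s: 25.15
eef_pos: [0.6114, -0.0526, 0.0885]
eef_rot: [0.695, 0.123, 0.697, -0.123]
wrist_force: [-0.4, 0.3, -3.4]
opening: 0.603
```

```bash
python3 - <<'E'
from h import *
to([0.6128,-0.053,0.15],-20)
E
```

```text
at [ 0.6114 -0.0526  0.0885] t 25.15 F [-0.4  0.3 -3.4] open 0.603 zyaw -20.05 q [-0.28  0.42  1.61  0.    1.11 -1.5 ]
shift [-0.0615  0.0001  0.0013]
turn [-0.05 -0.17 -0.02]
```

Fz reads -3.4 N, about the drum's weight, and the lift is clean. I'll carry on up.

Emit:
carry_out(motion=[0,0,0,-0.008,0,0.001,1,0,0,0,-0.009,0,0.0005,1,0,0,0,-0.009,0,0,1,0,0,0,-0.009,0,0,1,0,0,0,-0.009,0,0,1,0,0,0,0,0,0,1])

```text
time_s: 25.75
eef_pos: [0.6146, -0.0536, 0.1396]
eef_rot: [0.697, 0.123, 0.696, -0.123]
wrist_force: [-0.2, -0.3, -3.4]
opening: 0.604
```

```bash
python3 - <<'E'
from h import *
to([0.6125,-0.053,0.16],-20)
E
```

```text
at [ 0.6146 -0.0536  0.1396] t 25.75 F [-0.2 -0.3 -3.4] open 0.604 zyaw -20.05 q [-0.28  0.36  1.58  0.    1.2  -1.5 ]
shift [-0.0204 -0.0001 -0.0021]
turn [-0.05  0.11 -0.04]
```

Emit:
carry_out(motion=[0,0,0,-0.012,0,0,1,0,0,0,-0.015,0,0,1,0,0,0,-0.015,0,0,1,0,0,0,-0.003,-0.015,-0.007,1,0,0,0,-0.003,-0.025,-0.012,1,0,0,0,-0.003,-0.03,-0.014,1,0,0,0,-0.003,-0.03,-0.014,1,0,0,0,-0.003,-0.03,-0.014,1,0,0,0,-0.003,-0.03,-0.014,1,0,0,0,0,-0.025,-0.012,1])

```text
time_s: 26.75
eef_pos: [0.4626, -0.2028, 0.2069]
eef_rot: [0.698, 0.12, 0.695, -0.122]
wrist_force: [0.4, -0.5, -4.1]
opening: 0.6
```

```bash
python3 - <<'E'
from h import *
to([0.436,-0.233,0.10],-20)
E
```

```text
at [ 0.4626 -0.2028  0.2069] t 26.75 F [ 0.4 -0.5 -4.1] open 0.6 zyaw -19.7 q [-0.65  0.04  1.81 -0.    1.28 -1.88]
shift [ 0.1069 -0.0372 -0.0154]
turn [0.3  0.28 0.1 ]
```

Emit:
carry_out(motion=[0.1,0.1,0,0,-0.013,-0.006,1,0.1,0.1,0,0,-0.013,-0.006,1,0.1,0,0,0,-0.009,-0.003,1,0,0,0,0.01,0,0,1,0,0,0,0.015,0,0,1,0,0,0,0.02,0,0,1,0,0,0,0.02,0,0,1,0,0,0,0.02,0,0,1,0,0,0,0.015,0,0,1,0,0,0,0,0,0,1])

```text
time_s: 27.75
eef_pos: [0.4306, -0.2337, 0.1027]
eef_rot: [0.697, 0.124, 0.695, -0.126]
wrist_force: [0.3, 0.1, -3.4]
opening: 0.602
```

```bash
python3 - <<'E'
from h import *
to([0.436,-0.233,0.0264],-20)
ctrl.camera('scene');ctrl.camera('side')
for c in('scene','side'):
    for t in ('tray_in','drum_mid'): find(c,t,n=3)
E
```

```text
at [ 0.4306 -0.2337  0.1027] t 27.75 F [ 0.3  0.1 -3.4] open 0.602 zyaw -20.33 q [-0.74  0.15  1.93 -0.    1.06 -1.95]
shift [0.0763 0.0027 0.0046]
turn [-0.33  0.17  0.17]
scene tray_in landm 0.78 [ 0.4325 -0.2381  0.0073] [263. 201.]
scene drum_mid landm 0.85 [ 0.4334 -0.232   0.1095] [261. 175.]
scene drum_mid landm 0.56 [ 0.6109 -0.2156  0.0271] [222. 240.]
side tray_in landm 0.91 [ 0.4356 -0.2319  0.0008] [359. 217.]
side drum_mid landm 0.67 [ 0.6105 -0.2148  0.0239] [298. 210.]
side drum_mid landm 0.51 [ 0.4262 -0.2339  0.1098] [365. 184.]
```

Emit:
carry_out(motion=[-0.2,0.1,0.1,0.01,0.002,0.004,1,0,0,0,0.012,0,0,1,0,0,0,0.012,0,0,1,0,0,0,0.01,0,0,1,0,0,0,0.006,0,0,1,0,0,0,0,0,0,1])

```text
time_s: 28.65
eef_pos: [0.4385, -0.2364, 0.0529]
eef_rot: [0.699, 0.121, 0.693, -0.126]
wrist_force: [1.2, -0.2, -3.9]
opening: 0.603
```

```bash
python3 - <<'E'
from h import *
to([0.436,-0.233,0.0264],-20)
E
```

```text
at [ 0.4385 -0.2364  0.0529] t 28.65 F [ 1.2 -0.2 -3.9] open 0.603 zyaw -20.14 q [-0.73  0.25  1.93 -0.    0.95 -1.95]
shift [ 0.0265  0.0025 -0.0037]
turn [-0.14  0.54  0.27]
```

Emit:
carry_out(motion=[0,0.3,0.2,0.006,0.001,-0.002,1,0,0.2,0.1,0.005,0.001,-0.001,1,0,0,0,0.005,0,0,1,0,0,0,0.003,0,0,1,0,0,0,0,0,0,1])

```text
time_s: 29.15
eef_pos: [0.4365, -0.2336, 0.0325]
eef_rot: [0.696, 0.124, 0.696, -0.123]
wrist_force: [-0.5, 0.8, -3.0]
opening: 0.601
```

```bash
python3 - <<'E'
from h import *
to([0.436,-0.233,0.0264],-20)
E
```

```text
at [ 0.4365 -0.2336  0.0325] t 29.15 F [-0.5  0.8 -3. ] open 0.601 zyaw -20.15 q [-0.73  0.29  1.94  0.    0.91 -1.95]
shift [ 0.0061  0.0004 -0.0007]
turn [-0.15  0.03 -0.05]
```

Emit:
carry_out(motion=[0,0,0,0.002,0,0,1,0,0,0,0.002,0,0,1,0,0,0,0.0015,0,0,1,0,0,0,0,0,0,1])

```text
time_s: 29.55
eef_pos: [0.437, -0.234, 0.0271]
eef_rot: [0.697, 0.124, 0.696, -0.124]
wrist_force: [0.0, -1.2, -3.7]
opening: 0.603
```

```bash
python3 - <<'E'
from h import *
to([0.436,-0.233,0.0264],-20)
E
```

```text
at [ 0.437  -0.234   0.0271] t 29.55 F [ 0.  -1.2 -3.7] open 0.603 zyaw -20.15 q [-0.73  0.3   1.94  0.    0.9  -1.95]
shift [ 0.0007  0.0006 -0.0013]
turn [-0.15  0.1  -0.02]
```

Still carrying the weight. I'll lower it by 1 mm steps until it touches.

Emit:
carry_out(motion=[0,0,0,0.0015,0,0,1,0,0,0,0.001,0,0,1])

```text
time_s: 29.75
eef_pos: [0.4373, -0.2343, 0.0263]
eef_rot: [0.697, 0.124, 0.696, -0.124]
wrist_force: [-7.2, 4.7, 14.4]
opening: 0.601
```

```bash
python3 - <<'E'
from h import *
to([0.436,-0.233,0.0264],-20)
E
```

```text
at [ 0.4373 -0.2343  0.0263] t 29.75 F [-7.2  4.7 14.4] open 0.601 zyaw -20.13 q [-0.73  0.3   1.94  0.    0.9  -1.95]
shift [-0.0001  0.0008 -0.0017]
turn [-0.13  0.1  -0.01]
```

Emit:
carry_out(motion=[0,0,0,0,0,0,1,0,0,0,0,0,0,-0.3,0,0,0,0,0,0,-0.5,0,0,0,0,0,0,-0.7,0,0,0,0,0,0,-0.7])

```text
time_s: 30.25
eef_pos: [0.439, -0.2358, 0.0281]
eef_rot: [0.698, 0.123, 0.694, -0.125]
wrist_force: [-1.1, -0.7, -0.4]
opening: 0.851
```

```bash
python3 - <<'E'
from h import *
to([0.436,-0.233,0.16],-20)
E
```

```text
at [ 0.439  -0.2358  0.0281] t 30.25 F [-1.1 -0.7 -0.4] open 0.851 zyaw -20.13 q [-0.73  0.3   1.93  0.    0.9  -1.95]
shift [-0.132   0.0014 -0.003 ]
turn [-0.13  0.36  0.09]
```

Emit:
carry_out(motion=[0,0.2,0,-0.006,0,0,-0.8,0,0,0,-0.01,0,0,-0.9,0,0,0,-0.012,0,0,-1,0,0,0,-0.015,0,0,-1,0,0,0,-0.02,0,0,-1,0,0,0,-0.025,0,0,-1,0,0,0,-0.03,0,0,-1,0,0,0,-0.03,0,0,-1,0,0,0,0,0,0,-1])

```text
time_s: 31.15
eef_pos: [0.4393, -0.2358, 0.1893]
eef_rot: [0.698, 0.122, 0.694, -0.125]
wrist_force: [0.1, 0.1, 0.0]
opening: 1.002
```

```bash
python3 - <<'E'
from h import *
to([0.436,-0.233,0.16],-20)
a=ctrl.camera('scene')
find('scene','drum_mid',n=2)
b=ctrl.camera('side')
for t in ('drum_mid','ring','ring_eye','pick_grip','flask_a','beaker','tray_in'): find('side',t,n=2)
cv2.imwrite('pics/f.png',np.hstack([cv2.resize(a[120:320,150:350],(400,400)),cv2.resize(b[120:320,220:420],(400,400))]))
E
```

```text
at [ 0.4393 -0.2358  0.1893] t 31.15 F [0.1 0.1 0. ] open 1.002 zyaw -20.12 q [-0.73  0.05  1.84 -0.    1.24 -1.95]
shift [ 0.0293  0.0016 -0.0042]
turn [-0.12  0.39  0.19]
scene drum_mid landm 0.78 [ 0.4403 -0.2333  0.0329] [261. 197.]
scene drum_mid landm 0.6 [ 0.6101 -0.2136  0.027 ] [223. 240.]
side drum_mid landm 0.88 [ 0.4343 -0.2348  0.0307] [360. 208.]
side drum_mid landm 0.59 [ 0.608  -0.2152  0.0222] [299. 211.]
side ring landm 0.61 [ 0.6092 -0.0525  0.095 ] [293. 221.]
side ring landm 0.48 [ 0.555  -0.0323  0.0995] [314. 226.]
side ring_eye landm 0.61 [ 0.5166 -0.0161  0.0951] [329. 232.]
side ring_eye landm 0.3 [0.4523 0.2795 0.0623] [353. 330.]
side pick_grip landm 0.85 [0.2726 0.2525 0.0099] [437. 343.]
side pick_grip landm 0.8 [0.4207 0.4537 0.0005] [368. 424.]
side flask_a landm 0.64 [ 0.6794 -0.4125 -0.0039] [283. 183.]
side flask_a landm 0.61 [0.6703 0.4541 0.    ] [233. 415.]
side beaker landm 0.81 [ 7.777e-01 -6.500e-03 -6.000e-04] [226. 258.]
side tray_in landm 0.68 [ 0.4371 -0.2357 -0.0015] [358. 217.]
```

View pics/f.png

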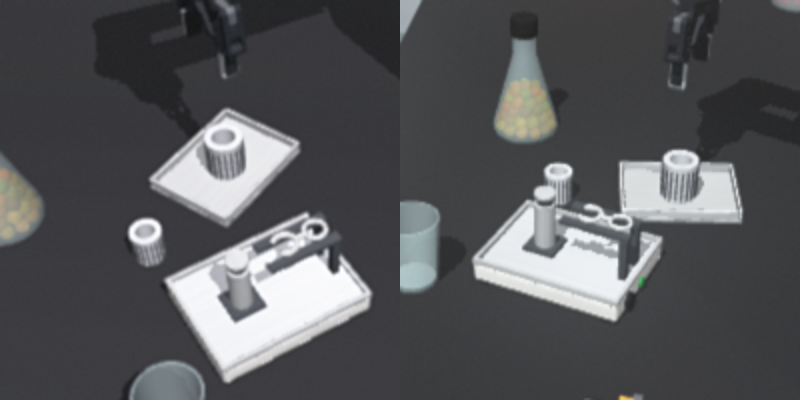

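The drum stands upright in the tray (scene crop (225,152), side crop (681,175)), the spindle is bare, and the ring lies on the shelf. The flasks and beaker haven't moved, and the gripper touches nothing. I'll hand in.

```bash
python3 -c "
from h import *
print(ctrl.hand_in())"
```

```text
the job is handed in; nothing more can be done
None
```

The job is done and handed in at about 31.6 s of the 58 s allowed. I hooked the ring's eye with the pick and drew the ring off, then laid the pick back on its rest. The drum was then lifted off the spindle and stood in the tray.

- **Ring:** it lies free on the forked shelf, about 60 mm off the spindle axis. It snapped off after a pull of about 10 N.
- **Pick:** the wrist view after release showed the handle seated in both notches of the rest. In the last side-camera reading the network listed only the two look-alike picks. I did not re-check that with a picture, but nothing came near the rest after release.
- **Drum:** it stands upright near the middle of the tray, at about (0.437, -0.234). I lowered it in steps of about 1 mm. The highest force I read was about 17 N, as it touched the floor.
- **Flasks and beaker:** all read within about 3 mm of their first positions, which is within the network's error.
- **Disagreement:** one side-camera reading put the ring on the spindle (confidence 0.61). The final picture and the other readings show it on the shelf.

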